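Shut the tea box, then hold the loaded infuser ready over the mug

ROBOT

A 6-joint arm with a two-finger parallel gripper is mounted at the origin on a cart in front of the work surface, level with it; the furniture and walls round the work are solid. World frame = base frame: x ahead of the robot, y to its left, z up, the work surface at z = 0. Lengths are in m, angles in rad, forces in N, time in s.
With the tool pointing down it reaches from about 0.35 to 0.85 m from the base axis. Payload 8.1 kg.
Tool frame: the origin (TCP) lies midway between the tips of the shut fingers; the grasp point (between the pads) lies 19 mm behind it (tcp_to_grasp is the distance from the TCP to the grasp point, in m); z points along the fingers, y is the line along which they close (so a half turn about z gives the same grasp; the last joint's range is limited). The gripper opens to 85 mm and grips with 20 to 120 N. Pads are 22 mm wide; open, the fingers measure 114 mm over their backs; the gripper's body (76 mm by 85 mm) begins 54 mm behind the grasp point. The pads swing forward as they close: fully open they stand 13 mm farther back than shut.
Start: joints at [-1.289, 0.13, 1.488, -0, 1.523, -0.085], TCP at [0.215, -0.56, 0.231] pointing down, gripper open.
Joint ranges: [-2.96, 2.96], [-0.89, 2.26], [0.02, 2.5], [-1.34, 4.48], [0, 2.73], [-2.66, 2.66]. Speed limits (rad/s): [2.39, 2.39, 2.79, 3.14, 3.14, 3.14].

INTERFACE

Orientations are given as a unit quaternion [x, y, z, w].
In Python, from plant import get_state, snapshot, calibration, sign_off, tcp_to_grasp gives the robot as it stands. The module is installed in compiled form; this text tells all that it offers.
- The arm moves only by the tool arm_command, never from a script. Its argument "moves" is a list of rows, each an object of numbers: "rx", "ry", "rz": the turn, a rotation vector about the tool's x, y, z in rad; "x", "y", "z": the shift along the tool's x, y, z in mm; "gripper": the opening, from -1 (shut) to 1 (fully open), so that 0 is half open. A call has 1 to 8 rows; each row is the pose to reach, as a shift and turn from the pose commanded when the call began, along the tool's axes at that moment; what a row does not reach only later rows make up. A row lasts 1/8 s, in which the tool goes at most 62.5 mm and 10.7 degrees, less where a joint would pass 70% of its speed; a pose out of reach is approached as far as the arm can. A call with a gripper value outside its range is refused whole. The fingers move at their own pace and stop on an object; "force" is the grip in N (left out, the last holds). Time passes only in rows, so rows that repeat a pose let the fingers close. It gives the time, the measured TCP pose, the force, the opening and the grip force at its end, in the units of the state.
- get_state(): the state, without advancing time (a new reading comes with each control period).
- snapshot(name): name is "scene" or "side" or "wrist"; returns the picture (480x640x3 uint8, blue, green, red); there is no depth.
- calibration(name): a dict with "fx", "fy", "cx", "cy" (pixels), "k1" (the pictures are not rectified: a ray, as slopes to the right and down, at radius r is drawn at 1 + k1 r^2 times it, then the intrinsics apply), "R" (3x3) and "t" (3): a world point X has camera coordinates R X + t. Camera axes: x right, y down, z forward; pixel columns grow to the right and rows downward; lengths in m; the calibration is good to about 2 mm. A picture is of the moment at which its call begins: read the wrist's pose just before it. calibration takes no time and is no camera call; for the wrist camera it gives the pose at the moment of the call.
- sign_off(): hands the job in; it is judged then, once.
The state is a dict: "t": time; "joints": joint angles; "joint_velocities": joint speeds; "effort": joint torques, N m; "tcp_pos": TCP position; "ee_rot": TCP orientation; "wrist_force": force on the tool from outside, world axes, zero at the start; "ft_torque": the same for the moment, N m; "grip_width": finger opening in m; "gripper_force": force on a finger pad.
Only numpy, scipy, OpenCV 4.12 (cv2) and the standard library are available. Lean on these libraries where they do the work, as an engineer would, in place of code of your own. Each camera call takes 0.05 s, during which the arm holds its last target. There are 200 camera calls.

TASK

The tea infuser has just been loaded, so first shut the wooden tea box's lid fully; then take the infuser from its blue dish by its green handle and lift it over the two jars on the cork tray to the striped mug. Finish holding it still and upright, centred over the mug's mouth with its foot a finger's width (about 15 mm) above the rim and not touching the mug, ready to be dipped: do not lower it in, put it down or let go. Leave the mug, the fish pot, the jars and the egg timer standing where they are.

Things in the scene. Friction and masses are not known exactly. Their poses are not given: they have to be found in the camera images.
- tea_box: open wooden box, fixed to the worktop, 85 mm (x) by 130 mm (y) by 60 mm high, holding dark round tea tablets below its rim. Origin: centre of its underside. Its x axis points to the hinged (far) side, z up. The hinge line runs along its y axis at x = +42.5 mm, 60.5 mm above the underside.
- tea_lid (a joint): angle of the tea box's lid: 0 = shut, growing as it opens upward about the far edge. It starts ajar at 0.4 to 0.9 rad and stays at any angle by hinge friction of about 0.1 N m. Flat wooden plate 85 by 130 by 8 mm, upper face 68.5 mm above the box's underside when shut. It can be pressed shut on its upper face from above (about 5 N at 30 mm from the hinge).
- tea_lid_handle (a point): outer end of the lid's brass knob, which is about 25 mm wide, stands 35 mm off the lid's upper face, midway along the box's y, 55 mm from the hinge line; it moves with the lid.
- infuser: loose stick tea infuser standing upright, 90 g, 135 mm tall: a steel perforated cylinder 35 mm in diameter from 0 to 40 mm, a shoulder to 50 mm, a thin 7 mm stem, and an upright green cylindrical handle 18 mm in diameter from 85 to 135 mm. Origin: centre of its underside; z up its axis. It is round, so its yaw does not matter.
- infuser_foot (a point): centre of the infuser's underside; it stands 4 mm above the worktop, on the dish's inner floor.
- infuser_grip (a point): point on the infuser's axis in its green handle, 112 mm above its underside: where to grip it.
- drip_dish: loose blue ceramic dish under the infuser, 84 mm across, 12 mm high, 250 g. Origin: centre of its underside.
- mug: loose striped mug, 94 mm high, 82 mm across without the handle, open at the top. Origin: on the underside, midway of its 120 mm length with the handle, so 19 mm from the mouth's axis; z up, the handle points along its own -y.
- mug_mouth (a point): centre of the mug's open mouth, level with the rim, 94 mm above the worktop; the opening is about 70 mm across.
- fish_pot: loose white round stoneware pot with blue fish, 92 mm wide, 75 mm high, open at the top; not the target, to be left alone. Origin: centre of its underside. It may stand on either side of the mug.
- jar_tray: flat cork tray, fixed, 86 mm (x) by 155 mm (y) by 8 mm, carrying the two jars, between the tea box and the mug. Origin: centre of its underside.
- jam_jar: loose jam jar with a yellow lid, 66 mm wide, 100 mm tall, on the cork tray (its top is 108 mm above the worktop); to be left standing. Origin: centre of its underside.
- honey_jar: loose honey jar with a red lid, 62 mm wide, 86 mm tall, on the cork tray; to be left standing. Origin: centre of its underside.
- egg_timer: loose red and white kitchen timer, 64 mm wide, 62 mm tall, at the right; to be left alone. Origin: centre of its underside.

How it is judged:
By the outcome, as a careful person would: the job done as asked, in the order asked, and still so for the second after the job is handed in, while the arm keeps its last pose, push and grip.
It also fails if it takes over 58 s, if anything falls off the work surface, if the arm or the gripper's body presses on something with over 40 N, if the wrist force passes 120 N, or if a joint passes its speed limit or range.

## Working session

There is one attempt and no reset: what is moved stays moved. The work goes in short steps, Python scripts to look and compute and a tool call to move; the robot and the scene stay as the last step left them, time stands still between calls to the robot, and variables do not carry over. Pictures are saved under pics/ and viewed, at most 13 in all, crops included, and the job is handed in when it is done.

Besides the shell and the picture viewer there is one more tool, called after "Call:" by a JSON object that holds its "method" and its "body". arm_command: Moves the arm, as the interface text tells. Its arguments: {"type":"object","properties":{"moves":{"type":"array","items":{"type":"object","properties":{"rx":{"type":"number"},"ry":{"type":"number"},"rz":{"type":"number"},"x":{"type":"number"},"y":{"type":"number"},"z":{"type":"number"},"gripper":{"type":"number"}}}},"force":{"type":"number"}},"required":["moves"]}

```bash
mkdir -p pics; cat > h.py <<'E'
import numpy as np, cv2
from plant import *
def ray(c,u,v):
    d=np.array([(u-c['cx'])/c['fx'],(v-c['cy'])/c['fy']]); s=d.copy()
    for _ in range(20): s=d/(1+c['k1']*(s@s))
    R=np.array(c['R']);t=np.array(c['t'])
    return -R.T@t, R.T@np.array([s[0],s[1],1.])
def onz(c,u,v,z):
    o,d=ray(c,u,v); return o+d*(z-o[2])/d[2]
def proj(c,X):
    p=np.array(c['R'])@np.array(X)+np.array(c['t']); s=p[:2]/p[2]; s=s*(1+c['k1']*(s@s))
    return np.array([c['fx']*s[0]+c['cx'],c['fy']*s[1]+c['cy']])
def tri(a,b):
    A=[];B=[]
    for o,d in (a,b):
        d=d/np.linalg.norm(d);P=np.eye(3)-np.outer(d,d);A.append(P);B.append(P@o)
    x=np.linalg.solve(sum(A),sum(B)); return x
E
python3 - <<'E'
from h import *
for n in ('scene','side'):
    cv2.imwrite(f'pics/{n}0.png',snapshot(n)); c=calibration(n); print(n,-np.array(c['R']).T@np.array(c['t']),np.array(c['R'])[2])
s=get_state(); print(s['t'],s['tcp_pos'],s['ee_rot'],tcp_to_grasp)
E
```

```text
scene [-0.66374915 -0.67002432  1.00451325] [ 0.72968331  0.37710426 -0.57039868]
side [0.12249611 1.17744978 1.09855632] [ 0.23025529 -0.76026706 -0.60743436]
0.1 [ 0.21505675 -0.55956729  0.23029354] [ 9.83226580e-01  1.82386117e-01 -8.15654744e-05 -8.88965168e-04] 0.0187
```

View pics/scene0.png

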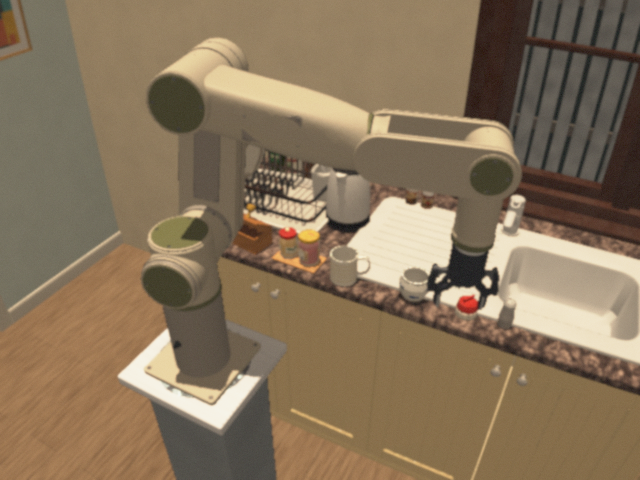

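View pics/side0.png

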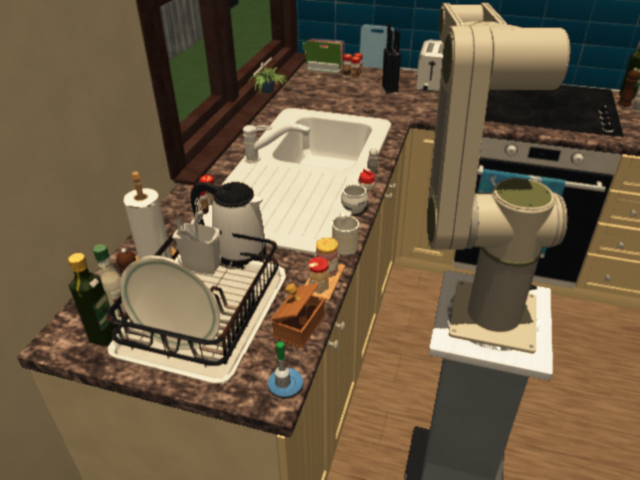

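The scene view shows the box near (253,235), jars (288,240) and (309,245), the mug at (345,265) with its handle to the right, the pot (415,285) and the timer (467,303). The infuser is hidden behind the arm there. The side view shows its green handle at (281,350), the dish at (286,383), the box at (298,318) with its knob at (291,289), and the mug at (345,235).

```bash
python3 - <<'E'
from h import *
a=cv2.imread('pics/side0.png');b=cv2.imread('pics/scene0.png')
A=cv2.resize(a[180:400,255:385],None,fx=2.7,fy=2.7,interpolation=cv2.INTER_CUBIC)
B=cv2.resize(b[200:320,225:385],None,fx=2.7,fy=2.7,interpolation=cv2.INTER_CUBIC)
o=np.zeros((594,800,3),np.uint8);o[:A.shape[0],:A.shape[1]]=A;o[:B.shape[0],360:360+B.shape[1]]=B
cv2.imwrite('pics/crop.png',o)
c=calibration('side')
h=cv2.cvtColor(a,cv2.COLOR_BGR2HSV)
def blob(lo,hi,x0,x1,y0,y1):
    m=cv2.inRange(h,lo,hi);k=np.zeros_like(m);k[y0:y1,x0:x1]=m[y0:y1,x0:x1]
    n,l,s,ce=cv2.connectedComponentsWithStats(k);i=1+np.argmax(s[1:,4]);return s[i],ce[i]
s,ce=blob((40,80,30),(85,255,255),260,310,330,375);print('green',s,ce,onz(c,*ce,.004+.11))
s,ce=blob((95,80,50),(125,255,255),255,320,350,410);print('dish',s,ce,onz(c,s[0]+s[2]/2,s[1]+s[3]/2,.009))
s,ce=blob((18,120,100),(32,255,255),310,345,235,262);print('yellow',s,ce,onz(c,*ce,.1))
E
```

```text
green [276 341   9  19 143] [279.95104895 350.01398601] [0.47020746 0.3684965  0.114     ]
dish [268 369  35  28 485] [286.55670103 384.76082474] [0.45973378 0.37502635 0.009     ]
yellow [316 238  23  15 272] [326.9375     244.80882353] [ 0.4809169  -0.04958818  0.1       ]
```

View pics/crop.png

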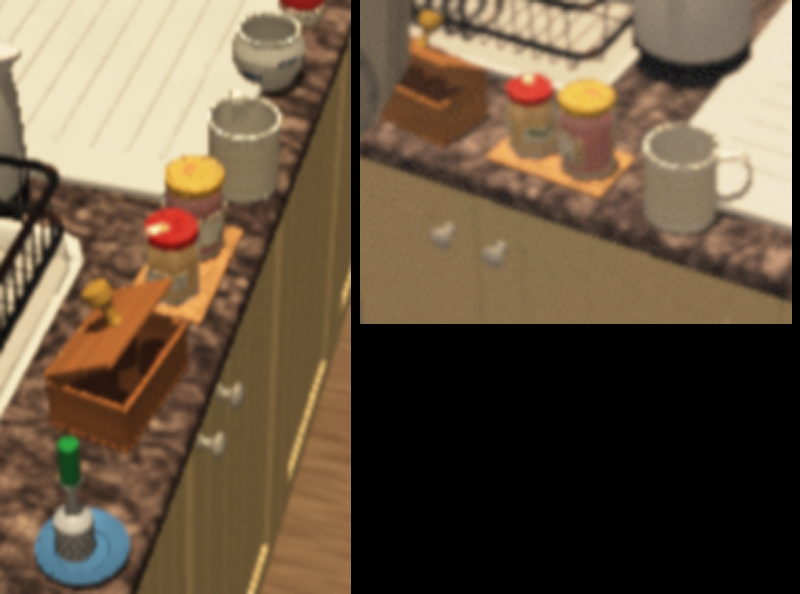

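The crop shows the knob at side (291,288.5) and scene (251,206.7). The mug rim centre is at side (345.4,224.4) and scene (343.9,254.5). The lid is ajar and hinged on the far side.

```bash
python3 - <<'E'
from h import *
from scipy.spatial.transform import Rotation as Ro
S=calibration('side');C=calibration('scene')
print('knob',tri(ray(S,291.3,288.5),ray(C,250.9,206.7)))
print('mouth',onz(S,345.4,224.4,.094),onz(C,343.9,254.5,.094),tri(ray(S,345.4,224.4),ray(C,343.9,254.5)))
print('box near corners: y-/scene',onz(C,256.5,253,0),'y+ side',onz(S,301.3,346.7,0),'far y+',onz(S,274.3,337.4,0))
print('red',onz(S,255+172/2.7,180+229/2.7,.094),onz(C,225+169/2.7,200+88/2.7,.094))
print('yel',onz(S,255+195/2.7,180+175/2.7,.108),onz(C,225+227/2.7,200+98/2.7,.108))
print('pot',onz(S,255+268/2.7,180+35/2.7,.075))
print('foot',onz(S,255+75/2.7,180+550/2.7,.004))
s=get_state();R=Ro.from_quat(s['ee_rot']).as_matrix();print(R.round(3))
W=calibration('wrist');print('wristcam in tool',R.T@(-np.array(W['R']).T@np.array(W['t'])-s['tcp_pos']),(np.array(W['R'])@R).round(2),W['fx'])
E
```

```text
knob [0.50879114 0.17706044 0.124621  ]
mouth [ 0.45765294 -0.16747605  0.094     ] [ 0.45148793 -0.18199547  0.094     ] [ 0.4604095  -0.17793615  0.08641241]
box near corners: y-/scene [0.44359785 0.12292697 0.        ] y+ side [0.46213802 0.24924863 0.        ] far y+ [0.53913161 0.23856182 0.        ]
red [0.47992631 0.03451557 0.094     ] [0.47383207 0.0206598  0.094     ]
yel [ 0.47726756 -0.03995304  0.108     ] [ 0.46907472 -0.05746638  0.108     ]
pot [ 0.48077413 -0.3714851   0.075     ]
foot [0.46679034 0.37510644 0.004     ]
[[ 0.933  0.359 -0.   ]
 [ 0.359 -0.933  0.002]
 [ 0.    -0.002 -1.   ]]
wristcam in tool [ 0.07138756  0.00058597 -0.14322032] [[-0.    1.   -0.  ]
 [-0.96 -0.   -0.28]
 [-0.28  0.    0.96]] 406.8552124170835
```

Call:
{"method": "arm_command", "body": {"moves": [{"x": 0, "y": 0, "z": -60}, {"x": 328, "y": -281, "z": -80, "rz": 0.367}, {"x": 328, "y": -281, "z": -80, "rz": 0.367}, {"x": 328, "y": -281, "z": -80, "rz": 0.367}, {"x": 328, "y": -281, "z": -80, "rz": 0.367}, {"x": 328, "y": -281, "z": -80, "rz": 0.367}, {"x": 328, "y": -281, "z": -80, "rz": 0.367}, {"x": 328, "y": -281, "z": -80, "rz": 0.367}]}}

```text
schema error: expected keys rx, ry, rz, x, y, z, gripper
```

Call:
{"method": "arm_command", "body": {"moves": [{"gripper": -1}, {"gripper": -1}, {"gripper": -1}]}}

```text
schema error: expected keys rx, ry, rz, x, y, z, gripper
```

```bash
cat > w.py <<'E'
from h import *
import sys,pickle
def shot(n):
    c=calibration('wrist');s=get_state();i=snapshot('wrist');cv2.imwrite(f'pics/{n}.png',i);pickle.dump((c,s),open(f'{n}.pkl','wb'))
    from scipy.spatial.transform import Rotation as Ro
    print(s['t'],np.round(s['tcp_pos'],4),Ro.from_quat(s['ee_rot']).as_matrix().round(3).tolist(),np.round(s['joints'],2),np.round(s['wrist_force'],2))
if __name__=='__main__': shot(sys.argv[1])
E
python3 w.py w1
```

```text
0.1 [ 0.2151 -0.5596  0.2303] [[0.933, 0.359, -0.0], [0.359, -0.933, 0.002], [0.0, -0.002, -1.0]] [-1.29  0.13  1.49  0.    1.52 -0.09] [ 0.39  0.56 -2.11]
```

View pics/w1.png

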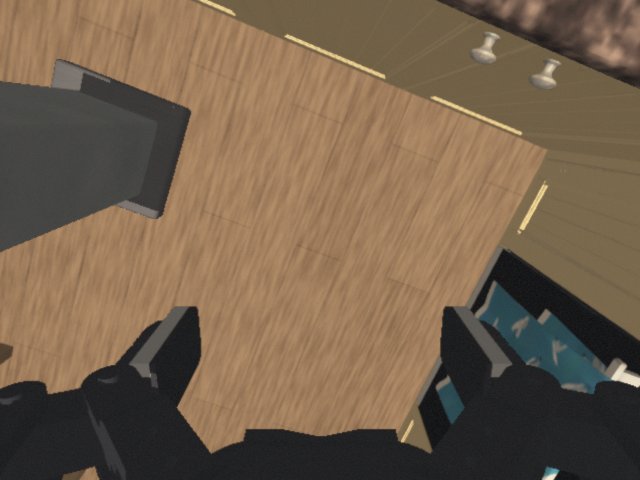

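The picture shows only floor and the fingers at the bottom (tips at about (185,310) and (455,310)). No move has been made yet, because every row needs all the keys.

Call:
{"method": "arm_command", "body": {"moves": [{"x": 0, "y": 0, "z": -60, "rx": 0, "ry": 0, "rz": 0, "gripper": -1}, {"x": 374, "y": -263, "z": -80, "rx": 0, "ry": 0, "rz": 0.367, "gripper": -1}, {"x": 374, "y": -263, "z": -80, "rx": 0, "ry": 0, "rz": 0.367, "gripper": -1}, {"x": 374, "y": -263, "z": -80, "rx": 0, "ry": 0, "rz": 0.367, "gripper": -1}, {"x": 374, "y": -263, "z": -80, "rx": 0, "ry": 0, "rz": 0.367, "gripper": -1}, {"x": 374, "y": -263, "z": -80, "rx": 0, "ry": 0, "rz": 0.367, "gripper": -1}, {"x": 374, "y": -263, "z": -80, "rx": 0, "ry": 0, "rz": 0.367, "gripper": -1}, {"x": 374, "y": -263, "z": -80, "rx": 0, "ry": 0, "rz": 0.367, "gripper": -1}]}}

```text
t: 1.15
tcp_pos: [0.4594, -0.1954, 0.3104]
ee_rot: [1.0, -0.0, 0.0, 0.0]
wrist_force: [1.0, -1.0, -0.5]
grip_width: -0.0001
gripper_force: 0.0
```

```bash
python3 -c "from h import *;s=get_state();print(s['t'],s['tcp_pos'],s['joint_velocities'],s['grip_width'])"
```

```text
1.15 [ 0.45942355 -0.19539102  0.31040776] [ 1.01328518  0.18191338 -0.20076376 -0.00145975  0.01560324  1.00721097] -0.00014149563879743736
```

Call:
{"method": "arm_command", "body": {"moves": [{"x": 0, "y": 0, "z": 0, "rx": 0, "ry": 0, "rz": 0, "gripper": -1}, {"x": 0, "y": 0, "z": 0, "rx": 0, "ry": 0, "rz": 0, "gripper": -1}, {"x": 0, "y": 0, "z": 0, "rx": 0, "ry": 0, "rz": 0, "gripper": -1}]}}

```text
t: 1.52
tcp_pos: [0.458, -0.1984, 0.3102]
ee_rot: [1.0, -0.001, -0.0, 0.0]
wrist_force: [-0.1, -0.2, -0.9]
grip_width: -0.0001
gripper_force: 0.0
```

```bash
python3 w.py w2
```

```text
1.525 [ 0.458  -0.1984  0.3102] [[1.0, -0.002, -0.001], [-0.002, -1.0, -0.0], [-0.001, 0.0, -1.0]] [-0.51 -0.16  1.64 -0.    1.67  1.06] [-0.06 -0.2  -0.85]
```

View pics/w2.png

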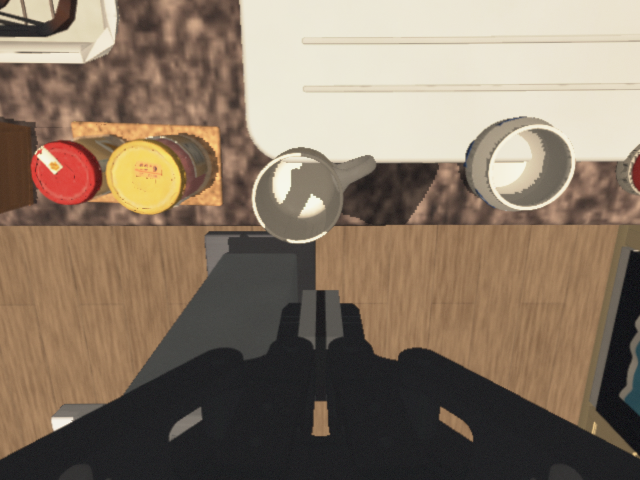

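This view looks down on the mug: rim centre ≈ (298,195), handle towards the upper right. The jam lid is at (147,177), the honey lid at (66,172), and the pot is on the right.

```bash
python3 - <<'E'
from h import *
import pickle
c,s=pickle.load(open('w2.pkl','rb'))
f=lambda u,v,z:onz(c,u,v,z).round(4)
print('mouth',f(298,195.5,.094),'width',f(342,195,.094)-f(254,195,.094), f(298,148,.094)-f(298,243,.094))
print('yel',f(147,177,.108),f(185,177,.108)-f(108,177,.108),'red',f(66,172,.094),'pot',f(530,163,.075))
print('tcp proj',proj(c,s['tcp_pos']))
S=calibration('side');C=calibration('scene');print(proj(S,[*f(298,195.5,.094)[:2],.094]),proj(C,[*f(298,195.5,.094)[:2],.094]))
E
```

```text
mouth [ 0.463  -0.1794  0.094 ] width [-0.0003 -0.0785  0.    ] [ 0.0859 -0.0016  0.    ]
yel [ 0.4817 -0.0531  0.108 ] [-0.0001 -0.0645  0.    ] red [0.4841 0.0223 0.094 ] pot [ 0.4887 -0.3913  0.075 ]
tcp proj [318.4012116  310.69860502]
[344.68823909 221.87572328] [344.75117383 252.16926566]
```

Call:
{"method": "arm_command", "body": {"moves": [{"x": 0, "y": -440, "z": 0, "rx": 0, "ry": 0, "rz": 0, "gripper": -1}, {"x": 0, "y": -440, "z": 0, "rx": 0, "ry": 0, "rz": 0, "gripper": -1}, {"x": 0, "y": -440, "z": 0, "rx": 0, "ry": 0, "rz": 0, "gripper": -1}, {"x": 0, "y": -440, "z": 0, "rx": 0, "ry": 0, "rz": 0, "gripper": -1}, {"x": 0, "y": -440, "z": 0, "rx": 0, "ry": 0, "rz": 0, "gripper": -1}, {"x": 0, "y": -440, "z": 0, "rx": 0, "ry": 0, "rz": 0, "gripper": -1}, {"x": 0, "y": -440, "z": 0, "rx": 0, "ry": 0, "rz": 0, "gripper": -1}, {"x": 0, "y": -440, "z": 0, "rx": 0, "ry": 0, "rz": 0, "gripper": -1}]}}

```text
t: 2.58
tcp_pos: [0.4583, 0.2453, 0.3098]
ee_rot: [1.0, 0.001, -0.001, -0.0]
wrist_force: [-0.4, -0.3, -1.4]
grip_width: 0.0002
gripper_force: 0.0
```

Call:
{"method": "arm_command", "body": {"moves": [{"x": 0, "y": 0, "z": 0, "rx": 0, "ry": 0, "rz": 0, "gripper": -1}, {"x": 0, "y": 0, "z": 0, "rx": 0, "ry": 0, "rz": 0, "gripper": -1}, {"x": 0, "y": 0, "z": 0, "rx": 0, "ry": 0, "rz": 0, "gripper": -1}]}}

```text
t: 2.95
tcp_pos: [0.4593, 0.2413, 0.3106]
ee_rot: [1.0, -0.001, 0.0, 0.0]
wrist_force: [-0.9, -0.3, -0.6]
grip_width: -0.0003
gripper_force: 0.0
```

```bash
python3 w.py w3
```

```text
2.95 [0.4593 0.2413 0.3106] [[1.0, -0.003, 0.0], [-0.003, -1.0, -0.0], [0.0, 0.0, -1.0]] [ 0.39 -0.11  1.59 -0.    1.66  1.96] [-0.94 -0.29 -0.64]
```

View pics/w3.png

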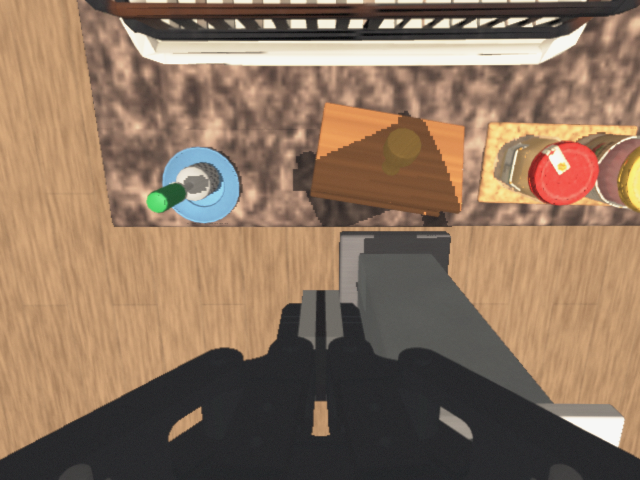

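Here the lid spans (312,195), (461,213), (466,125) and (326,103), with the knob at (404,145). The infuser's handle top is at ≈ (158,202) and the dish centre at ≈ (201,185).

```bash
python3 - <<'E'
from h import *
import pickle
c,s=pickle.load(open('w3.pkl','rb'))
f=lambda u,v,z:onz(c,u,v,z).round(4)
print('knob',f(404,145,.124))
for p,z in (((312,195),.108),((461,213),.108),((326,103),.0685),((466,125),.0685)): print(f(*p,z))
print('handle top',f(158,202,.139),'bottom',f(181,190,.089),'dish',f(201,185,.01))
h=cv2.cvtColor(cv2.imread('pics/w3.png'),cv2.COLOR_BGR2HSV);m=cv2.inRange(h,(40,80,30),(85,255,255));n,l,st,ce=cv2.connectedComponentsWithStats(m);i=1+np.argmax(st[1:,4]);print(st[i],ce[i],'mid',f(*ce[i],.114))
E
```

```text
knob [0.51   0.1741 0.124 ]
[0.4674 0.2475 0.108 ]
[0.451  0.1182 0.108 ]
[0.5435 0.235  0.0685]
[0.5239 0.1076 0.0685]
handle top [0.4678 0.3676 0.139 ] bottom [0.4688 0.3659 0.089 ] dish [0.4608 0.3708 0.01  ]
[146 184  40  29 770] [165.02597403 197.56493506] mid [0.4666 0.3714 0.114 ]
```

Call:
{"method": "arm_command", "body": {"moves": [{"x": 8, "y": 102, "z": 0, "rx": 0, "ry": 0, "rz": 0, "gripper": -1}, {"x": 8, "y": 102, "z": 0, "rx": 0, "ry": 0, "rz": 0, "gripper": -1}, {"x": 8, "y": 102, "z": 50, "rx": 0, "ry": 0, "rz": 0, "gripper": -1}, {"x": 8, "y": 102, "z": 100, "rx": 0, "ry": 0, "rz": 0, "gripper": -1}, {"x": 8, "y": 102, "z": 150, "rx": 0, "ry": 0, "rz": 0, "gripper": -1}, {"x": 8, "y": 102, "z": 182, "rx": 0, "ry": 0, "rz": 0, "gripper": -1}, {"x": 8, "y": 102, "z": 190, "rx": 0, "ry": 0, "rz": 0, "gripper": -1}, {"x": 8, "y": 102, "z": 190, "rx": 0, "ry": 0, "rz": 0, "gripper": -1}]}}

```text
t: 4.0
tcp_pos: [0.4671, 0.1405, 0.121]
ee_rot: [1.0, -0.0, 0.0, -0.0]
wrist_force: [-0.1, 0.2, 0.4]
grip_width: -0.0
gripper_force: 0.0
```

Call:
{"method": "arm_command", "body": {"moves": [{"x": 0, "y": 0, "z": 6, "rx": 0, "ry": 0, "rz": 0, "gripper": -1}, {"x": 0, "y": 0, "z": 12, "rx": 0, "ry": 0, "rz": 0, "gripper": -1}, {"x": 0, "y": 0, "z": 18, "rx": 0, "ry": 0, "rz": 0, "gripper": -1}, {"x": 0, "y": 0, "z": 24, "rx": 0, "ry": 0, "rz": 0, "gripper": -1}, {"x": 0, "y": 0, "z": 30, "rx": 0, "ry": 0, "rz": 0, "gripper": -1}, {"x": 0, "y": 0, "z": 36, "rx": 0, "ry": 0, "rz": 0, "gripper": -1}, {"x": 0, "y": 0, "z": 42, "rx": 0, "ry": 0, "rz": 0, "gripper": -1}, {"x": 0, "y": 0, "z": 44, "rx": 0, "ry": 0, "rz": 0, "gripper": -1}]}}

```text
t: 5.0
tcp_pos: [0.4664, 0.1406, 0.0758]
ee_rot: [1.0, -0.0, -0.0, 0.0]
wrist_force: [-0.3, -0.5, -0.5]
grip_width: -0.0
gripper_force: 0.3
```

Call:
{"method": "arm_command", "body": {"moves": [{"x": 0, "y": 0, "z": 3, "rx": 0, "ry": 0, "rz": 0, "gripper": -1}, {"x": 0, "y": 0, "z": 6, "rx": 0, "ry": 0, "rz": 0, "gripper": -1}, {"x": 0, "y": 0, "z": 8, "rx": 0, "ry": 0, "rz": 0, "gripper": -1}, {"x": 0, "y": 0, "z": 9, "rx": 0, "ry": 0, "rz": 0, "gripper": -1}]}}

```text
t: 5.5
tcp_pos: [0.4669, 0.1408, 0.0683]
ee_rot: [1.0, -0.0, -0.0, 0.0]
wrist_force: [-8.4, -2.2, 17.1]
grip_width: 0.0001
gripper_force: 8.5
```

```bash
python3 - <<'E'
from h import *
from w import shot
shot('w4')
i=snapshot('side');cv2.imwrite('pics/s4.png',i)
a=cv2.resize(i[180:400,240:400],None,fx=2.7,fy=2.7,interpolation=cv2.INTER_CUBIC)
cv2.imwrite('pics/s4c.png',a)
E
```

```text
5.5 [0.4669 0.1408 0.0683] [[1.0, -0.0, -0.0], [-0.0, -1.0, -0.0], [-0.0, 0.0, -1.0]] [ 0.19 -0.03  1.96 -0.    1.21  1.76] [-8.45 -2.2  17.06]
```

View pics/s4c.png

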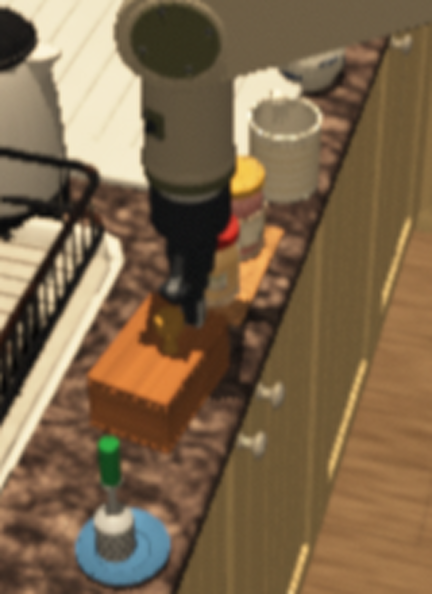

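The lid lies flush on the box at the expected 68.5 mm height with 17 N on it, so it is shut. The infuser is undisturbed, with its handle at crop (108,460).

Call:
{"method": "arm_command", "body": {"moves": [{"x": 0, "y": 0, "z": -60, "rx": 0, "ry": 0, "rz": 0, "gripper": -1}, {"x": 0, "y": 0, "z": -120, "rx": 0, "ry": 0, "rz": 0, "gripper": -1}, {"x": 0, "y": 0, "z": -175, "rx": 0, "ry": 0, "rz": 0, "gripper": 0}, {"x": 1, "y": -60, "z": -175, "rx": 0, "ry": 0, "rz": 0, "gripper": 1}, {"x": 1, "y": -120, "z": -175, "rx": 0, "ry": 0, "rz": 0, "gripper": 1}, {"x": 1, "y": -180, "z": -175, "rx": 0, "ry": 0, "rz": 0, "gripper": 1}, {"x": 1, "y": -227, "z": -175, "rx": 0, "ry": 0, "rz": 0, "gripper": 1}, {"x": 1, "y": -227, "z": -175, "rx": 0, "ry": 0, "rz": 0, "gripper": 1}]}}

```text
t: 6.6
tcp_pos: [0.4669, 0.3707, 0.2416]
ee_rot: [1.0, 0.002, -0.0, -0.0]
wrist_force: [-0.1, -1.8, -0.9]
grip_width: 0.0854
gripper_force: 0.0
```

Call:
{"method": "arm_command", "body": {"moves": [{"x": 0, "y": 0, "z": 0, "rx": 0, "ry": 0, "rz": 0, "gripper": 1}, {"x": 0, "y": 0, "z": 0, "rx": 0, "ry": 0, "rz": 0, "gripper": 1}]}}

```text
t: 6.85
tcp_pos: [0.4681, 0.3667, 0.2425]
ee_rot: [1.0, -0.001, 0.0, 0.0]
wrist_force: [0.6, 0.1, -0.2]
grip_width: 0.0852
gripper_force: 0.0
```

```bash
python3 - <<'E'
from w import *
shot('w5')
c,s=pickle.load(open('w5.pkl','rb'));i=cv2.imread('pics/w5.png')
h=cv2.cvtColor(i,cv2.COLOR_BGR2HSV);m=cv2.inRange(h,(40,80,30),(85,255,255));n,l,st,ce=cv2.connectedComponentsWithStats(m);k=1+np.argmax(st[1:,4]);print(st[k],ce[k],'mid',onz(c,*ce[k],.114))
for z in (.139,.089): print(proj(c,[.468,.368,z]))
E
```

```text
6.85 [0.4681 0.3667 0.2425] [[1.0, -0.001, 0.0], [-0.001, -1.0, -0.0], [0.0, 0.0, -1.0]] [ 0.58  0.11  1.49 -0.    1.54  2.15] [ 0.59  0.15 -0.24]
[302 209  28  41 890] [315.57640449 229.4247191 ] mid [0.46572554 0.36911748 0.114     ]
[316.92231963 236.35350672]
[317.39139786 217.72025402]
```

View pics/w5.png

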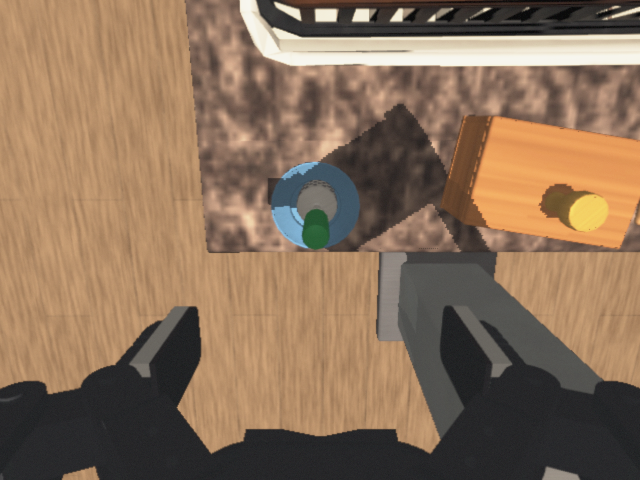

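The infuser's handle top is at (316,236), directly ahead between the open fingers. The lid stays shut.

Call:
{"method": "arm_command", "body": {"moves": [{"x": -1, "y": -1, "z": 40, "rx": 0, "ry": 0, "rz": 0, "gripper": 1}, {"x": -1, "y": -1, "z": 80, "rx": 0, "ry": 0, "rz": 0, "gripper": 1}, {"x": -1, "y": -1, "z": 115, "rx": 0, "ry": 0, "rz": 0, "gripper": 1}, {"x": -1, "y": -1, "z": 138, "rx": 0, "ry": 0, "rz": 0, "gripper": 1}, {"x": -1, "y": -1, "z": 146, "rx": 0, "ry": 0, "rz": 0, "gripper": 1}, {"x": -1, "y": -1, "z": 146, "rx": 0, "ry": 0, "rz": 0, "gripper": 1}, {"x": -1, "y": -1, "z": 146, "rx": 0, "ry": 0, "rz": 0, "gripper": 0}, {"x": -1, "y": -1, "z": 146, "rx": 0, "ry": 0, "rz": 0, "gripper": -0.3}], "force": 30}}

```text
t: 7.9
tcp_pos: [0.4676, 0.3692, 0.0978]
ee_rot: [1.0, -0.0, 0.001, -0.001]
wrist_force: [-0.5, 0.5, 0.8]
grip_width: 0.0514
gripper_force: 0.0
```

Call:
{"method": "arm_command", "body": {"moves": [{"x": 0, "y": 0, "z": 0, "rx": 0, "ry": 0, "rz": 0, "gripper": -0.5}, {"x": 0, "y": 0, "z": 0, "rx": 0, "ry": 0, "rz": 0, "gripper": -0.6}, {"x": 0, "y": 0, "z": 0, "rx": 0, "ry": 0, "rz": 0, "gripper": -0.8}, {"x": 0, "y": 0, "z": 0, "rx": 0, "ry": 0, "rz": 0, "gripper": -1}, {"x": 0, "y": 0, "z": 0, "rx": 0, "ry": 0, "rz": 0, "gripper": -1}, {"x": 0, "y": 0, "z": 0, "rx": 0, "ry": 0, "rz": 0, "gripper": -1}], "force": 30}}

```text
t: 8.65
tcp_pos: [0.467, 0.3691, 0.0968]
ee_rot: [1.0, -0.0, 0.0, -0.0]
wrist_force: [-0.0, 2.0, 4.3]
grip_width: 0.0172
gripper_force: 29.6
```

Call:
{"method": "arm_command", "body": {"moves": [{"x": 0, "y": 0, "z": -8, "rx": 0, "ry": 0, "rz": 0, "gripper": -1}, {"x": 0, "y": 0, "z": -24, "rx": 0, "ry": 0, "rz": 0, "gripper": -1}, {"x": 0, "y": 0, "z": -48, "rx": 0, "ry": 0, "rz": 0, "gripper": -1}, {"x": 0, "y": 0, "z": -76, "rx": 0, "ry": 0, "rz": 0, "gripper": -1}, {"x": 0, "y": 0, "z": -105, "rx": 0, "ry": 0, "rz": 0, "gripper": -1}, {"x": 0, "y": 0, "z": -135, "rx": 0, "ry": 0, "rz": 0, "gripper": -1}, {"x": 0, "y": 0, "z": -155, "rx": 0, "ry": 0, "rz": 0, "gripper": -1}, {"x": 0, "y": 0, "z": -160, "rx": 0, "ry": 0, "rz": 0, "gripper": -1}], "force": 40}}

```text
t: 9.65
tcp_pos: [0.4675, 0.369, 0.2585]
ee_rot: [1.0, -0.0, 0.001, -0.001]
wrist_force: [-0.3, 0.9, -1.0]
grip_width: 0.0168
gripper_force: 39.0
```

```bash
python3 - <<'E'
from h import *
i=snapshot('side');cv2.imwrite('pics/s6.png',i)
cv2.imwrite('pics/s6c.png',cv2.resize(i[180:420,220:400],None,fx=2.4,fy=2.4,interpolation=cv2.INTER_CUBIC))
E
```

```text
(no output)
```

View pics/s6c.png

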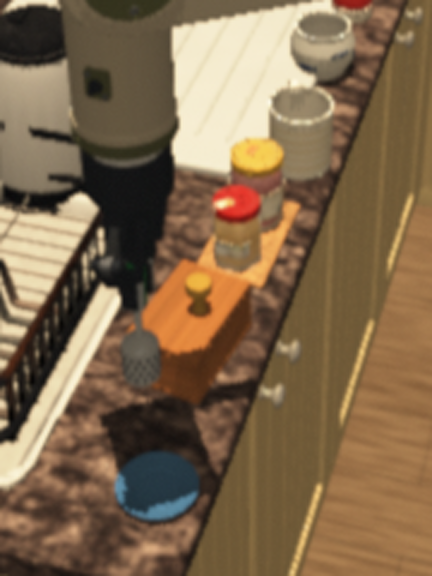

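The infuser hangs upright in the gripper with its foot at crop (141,378). The dish is left in place and the lid is shut.

Call:
{"method": "arm_command", "body": {"moves": [{"x": 0, "y": 10, "z": 0, "rx": 0, "ry": 0, "rz": 0, "gripper": -1}, {"x": 0, "y": 35, "z": 0, "rx": 0, "ry": 0, "rz": 0, "gripper": -1}, {"x": 0, "y": 70, "z": 0, "rx": 0, "ry": 0, "rz": 0, "gripper": -1}, {"x": -1, "y": 110, "z": 0, "rx": 0, "ry": 0, "rz": 0, "gripper": -1}, {"x": -1, "y": 150, "z": 0, "rx": 0, "ry": 0, "rz": 0, "gripper": -1}, {"x": -2, "y": 190, "z": 0, "rx": 0, "ry": 0, "rz": 0, "gripper": -1}, {"x": -2, "y": 230, "z": 0, "rx": 0, "ry": 0, "rz": 0, "gripper": -1}, {"x": -2, "y": 270, "z": 0, "rx": 0, "ry": 0, "rz": 0, "gripper": -1}]}}

```text
t: 10.7
tcp_pos: [0.4636, 0.0969, 0.2547]
ee_rot: [1.0, -0.0, -0.001, 0.0]
wrist_force: [-0.1, -0.2, -1.0]
grip_width: 0.017
gripper_force: 39.1
```

Call:
{"method": "arm_command", "body": {"moves": [{"x": 0, "y": 40, "z": 0, "rx": 0, "ry": 0, "rz": 0, "gripper": -1}, {"x": 0, "y": 80, "z": 0, "rx": 0, "ry": 0, "rz": 0, "gripper": -1}, {"x": -1, "y": 120, "z": 0, "rx": 0, "ry": 0, "rz": 0, "gripper": -1}, {"x": -1, "y": 160, "z": 0, "rx": 0, "ry": 0, "rz": 0, "gripper": -1}, {"x": -2, "y": 200, "z": 0, "rx": 0, "ry": 0, "rz": 0, "gripper": -1}, {"x": -2, "y": 235, "z": 0, "rx": 0, "ry": 0, "rz": 0, "gripper": -1}, {"x": -2, "y": 262, "z": 0, "rx": 0, "ry": 0, "rz": 0, "gripper": -1}, {"x": -2, "y": 278, "z": 0, "rx": 0, "ry": 0, "rz": 0, "gripper": -1}]}}

```text
t: 11.7
tcp_pos: [0.4615, -0.1804, 0.2549]
ee_rot: [1.0, -0.001, -0.001, -0.001]
wrist_force: [0.2, 0.5, -1.0]
grip_width: 0.0172
gripper_force: 39.1
```

Call:
{"method": "arm_command", "body": {"moves": [{"x": 0, "y": 0, "z": 0, "rx": 0, "ry": 0, "rz": 0, "gripper": -1}, {"x": 0, "y": 0, "z": 0, "rx": 0, "ry": 0, "rz": 0, "gripper": -1}, {"x": 0, "y": 0, "z": 0, "rx": 0, "ry": 0, "rz": 0, "gripper": -1}]}}

```text
t: 12.08
tcp_pos: [0.4628, -0.1784, 0.2564]
ee_rot: [1.0, 0.001, 0.0, -0.0]
wrist_force: [-0.2, 0.1, -1.7]
grip_width: 0.017
gripper_force: 39.1
```

```bash
python3 - <<'E'
from w import *
shot('w7')
a=snapshot('side');b=snapshot('scene');w=cv2.imread('pics/w7.png')
cv2.imwrite('pics/s7.png',a);cv2.imwrite('pics/c7.png',b)
o=np.zeros((600,800,3),np.uint8)
f=lambda i,k:cv2.resize(i,None,fx=k,fy=k,interpolation=cv2.INTER_CUBIC)
o[:320,:400]=f(a[150:230,290:390],4); o[:320,400:]=f(b[200:280,300:400],4); o[320:590,:480]=f(w[60:330,80:560],1)
cv2.imwrite('pics/m7.png',o)
E
```

```text
12.075 [ 0.4628 -0.1784  0.2564] [[1.0, 0.001, 0.0], [0.001, -1.0, 0.0], [0.0, -0.0, -1.0]] [-0.47 -0.16  1.73  0.    1.57  1.1 ] [-0.25  0.08 -1.7 ]
```

View pics/m7.png

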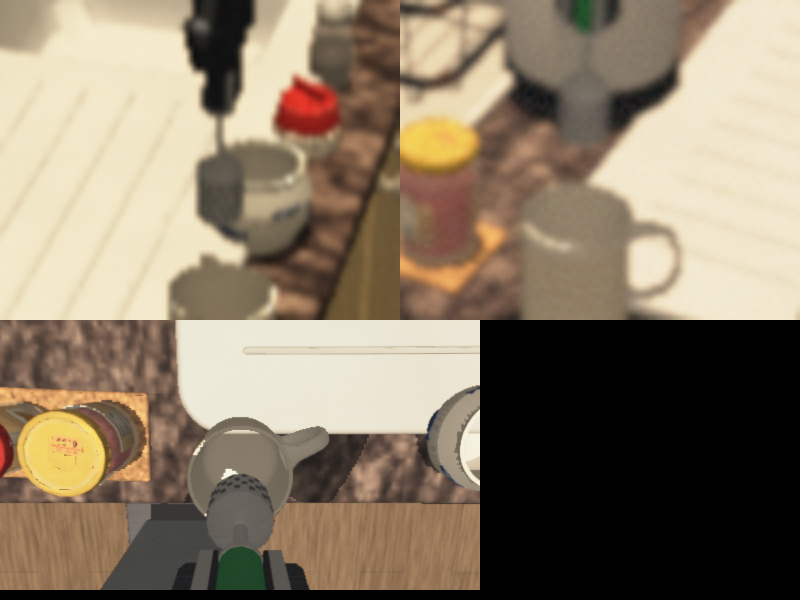

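Side view: foot centre ≈ (345.3,203). Scene view: ≈ (346.2,232.5). Wrist view: the mug mouth is centred near (320,210) with the infuser directly in line. The infuser is upright.

```bash
python3 - <<'E'
from h import *
import pickle
c,s=pickle.load(open('w7.pkl','rb'))
S=calibration('side');C=calibration('scene')
print('foot',tri(ray(S,345.3,203),ray(C,346.2,232.5)))
t=s['tcp_pos'];F=[t[0],t[1],t[2]+.0187-.112]
print('expected foot',F,proj(S,F),proj(C,F),proj(c,F))
f=lambda u,v:onz(c,u,v,.094).round(4)
print('mouth',f(320.5,210),'rim L,R,top',f(269,208),f(372,208),f(320,158))
E
```

```text
foot [ 0.46340578 -0.18053392  0.16283072]
expected foot [np.float64(0.462834369682191), np.float64(-0.17835220818475742), np.float64(0.16310996540695377)] [345.04837868 202.95329304] [345.14832656 232.7133586 ] [319.00981807 240.78910543]
mouth [ 0.4666 -0.1793  0.094 ] rim L,R,top [ 0.4682 -0.1399  0.094 ] [ 0.4682 -0.2188  0.094 ] [ 0.5059 -0.1789  0.094 ]
```

Call:
{"method": "arm_command", "body": {"moves": [{"x": 2, "y": 1, "z": 8, "rx": 0, "ry": 0, "rz": 0, "gripper": -1}, {"x": 2, "y": 1, "z": 18, "rx": 0, "ry": 0, "rz": 0, "gripper": -1}, {"x": 2, "y": 1, "z": 30, "rx": 0, "ry": 0, "rz": 0, "gripper": -1}, {"x": 2, "y": 1, "z": 41, "rx": 0, "ry": 0, "rz": 0, "gripper": -1}, {"x": 2, "y": 1, "z": 49, "rx": 0, "ry": 0, "rz": 0, "gripper": -1}, {"x": 2, "y": 1, "z": 54, "rx": 0, "ry": 0, "rz": 0, "gripper": -1}, {"x": 2, "y": 1, "z": 54, "rx": 0, "ry": 0, "rz": 0, "gripper": -1}, {"x": 2, "y": 1, "z": 54, "rx": 0, "ry": 0, "rz": 0, "gripper": -1}]}}

```text
t: 13.22
tcp_pos: [0.465, -0.1804, 0.2029]
ee_rot: [1.0, -0.0, 0.0, 0.0]
wrist_force: [0.5, -0.1, -0.9]
grip_width: 0.017
gripper_force: 39.1
```

Call:
{"method": "arm_command", "body": {"moves": [{"x": 0, "y": 0, "z": 0, "rx": 0, "ry": 0, "rz": 0, "gripper": -1}, {"x": 0, "y": 0, "z": 0, "rx": 0, "ry": 0, "rz": 0, "gripper": -1}, {"x": 0, "y": 0, "z": 0, "rx": 0, "ry": 0, "rz": 0, "gripper": -1}, {"x": 0, "y": 0, "z": 0, "rx": 0, "ry": 0, "rz": 0, "gripper": -1}]}}

```text
t: 13.72
tcp_pos: [0.4647, -0.1803, 0.2025]
ee_rot: [1.0, -0.0, 0.0, 0.0]
wrist_force: [-0.1, -0.0, -0.7]
grip_width: 0.0167
gripper_force: 39.1
```

```bash
python3 - <<'E'
from w import *
shot('w8')
a=snapshot('side');b=snapshot('scene');w=cv2.imread('pics/w8.png')
o=np.zeros((600,800,3),np.uint8)
f=lambda i,k:cv2.resize(i,None,fx=k,fy=k,interpolation=cv2.INTER_CUBIC)
o[:320,:400]=f(a[180:260,290:390],4); o[:320,400:]=f(b[210:290,300:400],4); o[320:590,:480]=f(w[60:330,80:560],1);o[320:600,480:]=f(a[230:370,240:400],2)
cv2.imwrite('pics/m8.png',o)
S=calibration('side');C=calibration('scene')
t=s=get_state()['tcp_pos'];F=[t[0],t[1],t[2]+.0187-.112];print(F,(proj(S,F)-[290,180])*4,(proj(C,F)-[300,210])*4+[400,0])
E
```

```text
13.725 [ 0.4647 -0.1803  0.2025] [[1.0, -0.0, 0.0], [-0.0, -1.0, -0.0], [0.0, 0.0, -1.0]] [-0.47 -0.13  1.8   0.    1.47  1.1 ] [-0.11 -0.01 -0.65]
[np.float64(0.46473395708735876), np.float64(-0.18026961526077706), np.float64(0.10911363087309713)] [217.14937624 150.08121003] [581.73030622 151.14294418]
```

View pics/m8.png

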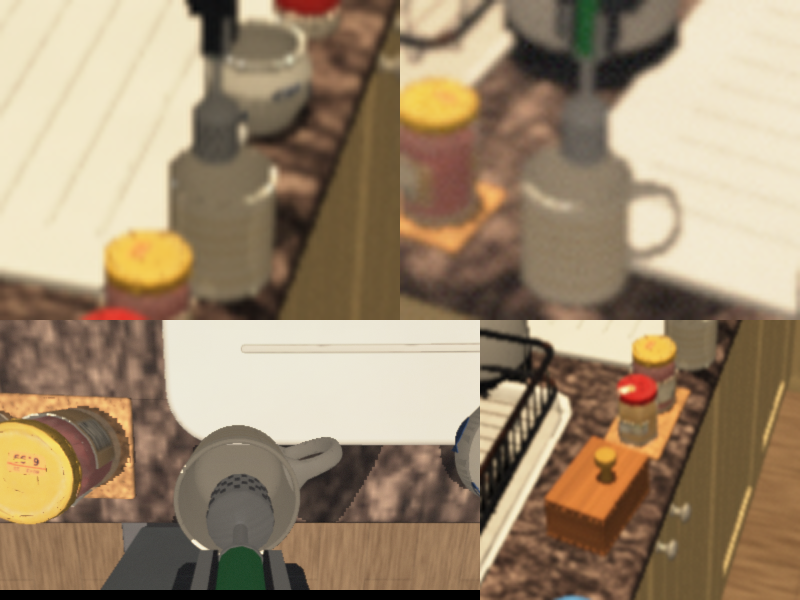

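The lid is shut and the jars stand. The infuser hangs just above the rim, upright. Rim edges: side crop 169–276, scene crop 522–631, wrist crop 174–300 with the top at 426.

```bash
python3 - <<'E'
from h import *
import pickle
c,s=pickle.load(open('w8.pkl','rb'));S=calibration('side');C=calibration('scene')
f=lambda u,v:onz(c,u,v,.094).round(4)
print('rim L,R,top',f(80+174,230),f(80+300,230),f(80+237,60+106),'bottom',f(80+237,60+232))
for M in ([.463,-.1785,.094],[.465,-.1785,.094],[.461,-.1785,.094]): print(M,(proj(S,M)-[290,180])*4,(proj(C,M)-[300,210])*4+[400,0])
E
```

```text
rim L,R,top [ 0.4674 -0.1386  0.094 ] [ 0.4673 -0.2194  0.094 ] [ 0.508  -0.1791  0.094 ] bottom [ 0.4243 -0.1788  0.094 ]
[0.463, -0.1785, 0.094] [218.44749122 168.17432166] [577.89320543 168.34124725]
[0.465, -0.1785, 0.094] [215.87555281 167.74598875] [579.03773835 166.90175338]
[0.461, -0.1785, 0.094] [221.02080088 168.60288525] [576.74645948 169.7834885 ]
```

Call:
{"method": "arm_command", "body": {"moves": [{"x": -1, "y": -0.5, "z": 0, "rx": 0, "ry": 0, "rz": 0, "gripper": -1}, {"x": -2, "y": -1, "z": 0, "rx": 0, "ry": 0, "rz": 0, "gripper": -1}, {"x": -2, "y": -1, "z": 0, "rx": 0, "ry": 0, "rz": 0, "gripper": -1}, {"x": -2, "y": -1, "z": 0, "rx": 0, "ry": 0, "rz": 0, "gripper": -1}, {"x": -2, "y": -1, "z": 0, "rx": 0, "ry": 0, "rz": 0, "gripper": -1}, {"x": -2, "y": -1, "z": 0, "rx": 0, "ry": 0, "rz": 0, "gripper": -1}, {"x": -2, "y": -1, "z": 0, "rx": 0, "ry": 0, "rz": 0, "gripper": -1}, {"x": -2, "y": -1, "z": 0, "rx": 0, "ry": 0, "rz": 0, "gripper": -1}]}}

```text
t: 14.88
tcp_pos: [0.4627, -0.1793, 0.2024]
ee_rot: [1.0, -0.0, -0.0, 0.0]
wrist_force: [-0.3, 0.2, -1.8]
grip_width: 0.0169
gripper_force: 39.1
```

```bash
python3 -c "
from plant import *
s=get_state();print(s['tcp_pos'],s['grip_width'],max(abs(v) for v in s['joint_velocities']));print(sign_off())"
```

```text
[ 0.46271032 -0.17929506  0.20240871] 0.016888281163894132 0.0018628739050708405
the job is handed in; nothing more can be done
None
```

I shut the tea box's lid, then took the infuser over the jars to the mug, where it is held still and upright about 15 mm above the rim, centred to within about 3 mm; the job was handed in at about 15 s.

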